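# Tip open the black clip tray

## Task

Press down the yellow tab of the black clip tray so that its flap tips all the way up and stays up, giving access to the trim clips inside, then move clear. Leave the grey tray's flap shut and the green socket standing where it is.

Things in the scene. Friction and masses are not known exactly. Their poses are not given: they have to be found in the camera images.
- black_tab (a point): Yellow press tab of the black tray, 50 mm wide, 42 long, 5 thick, rigid with the flap, on the robot's side of the hinge. The point to press: mid-width on its upper face, 32 mm from the hinge axis (14 mm more tab beyond), 57 mm above the board when shut, 41 mm when fully up; free space below. x along the flap, away from the tab, y along the hinge (level), z out of the flap's top.
- black_flap (a joint): Angle of the black tray's flap (100 x 78 mm): 0 rad shut, 0.5 fully tipped up (hard stop); starts shut or a little ajar. Hinge axis level, 46 mm up; tab slopes up 0.3 rad when shut, down 0.2 at the stop. Stiff hinge: stays where left, takes 4 to 5 N on the tab. The tray, 100 x 80 x 40 mm, is screwed to the red board (z = 0).
- grey_flap (a joint): Angle of the flap of the grey tray, which has the same shape and also a yellow tab and stands beside the black one (left or right varies): 0 rad shut, 0.5 fully up. It starts shut or hardly ajar and must stay so.
- socket_center (a point): Green steel deep socket, 29 mm across, 70 mm high, standing loose and upright between or beyond the trays, over 60 mm from the tabs; the point is its centre, 35 mm above its foot; z along its axis.
There are look-alikes about, which are no part of the job. Of the things that look like the part that bears black_tab, the middle-sized one is meant.

How it is judged:
By the outcome, as a careful person would: the job done as asked, in the order asked, and still so for the second after the job is handed in, with the robot touching nothing.
It also fails if it takes over 27 s, if anything falls off the work surface, if the arm or the gripper's body presses on something with over 40 N, if the wrist force passes 120 N, or if a joint passes its speed limit or range.

## Robot

A 6-joint arm with a two-finger parallel gripper is mounted at the origin on the work surface. World frame = base frame: x ahead of the robot, y to its left, z up, the work surface at z = 0. Lengths are in m, angles in rad, forces in N, time in s.
With the tool pointing down it reaches from about 0.375 to 0.9 m from the base axis. Payload 3.1 kg.
Tool frame: the origin (TCP) lies between the finger pads; the fingertips stand 22 mm ahead of it and the grasp point (between the pads) lies 3 mm ahead of it; z points along the fingers, y is the line along which they close (so a half turn about z gives the same grasp; the last joint's range is limited). The gripper opens to 87 mm and grips with 3 to 60 N. Pads are 19 mm wide; open, the fingers measure 117 mm over their backs; the gripper's body (75 mm by 190 mm) begins 51 mm behind the grasp point.
Start: joints at [-1.347, 0.527, 1.433, -0, 1.181, -0.178], TCP at [0.245, -0.575, 0.245] pointing down, gripper open.
Joint ranges: [-3.08, 3.08], [-0.75, 2.2], [0.22, 2.44], [-1.43, 4.57], [0, 2.65], [-2.85, 2.85]. Speed limits (rad/s): [2.79, 2.79, 3.14, 3.14, 3.14, 3.14].

## Interface

Orientations are given as a unit quaternion [x, y, z, w].
In Python, from rig import get_obs, camera, get_calibration, hand_in, cut_out gives the robot as it stands.
- The arm moves only by the shell command python3 -m inch 'ROWS' [OPENING] [FORCE]. ROWS is JSON, one flat list of numbers, 6 for each row, row after row: the shift along the tool's x, y, z scaled (see below), then the turn, a rotation vector about the tool's x, y, z scaled (see below). A call has 1 to 20 rows; each row is the pose to reach, as a shift and turn from the pose commanded when the call began, along the tool's axes at that moment; what a row does not reach only later rows make up. The controller multiplies each number of a shift by 0.08 m and each number of a turn by 90 degrees. A row lasts 1/12 s, in which the tool goes at most 41.7 mm and 7.16 degrees, less where a joint would pass 70% of its speed; a pose out of reach is approached as far as the arm can. A call with a number of a shift or a turn outside -1 to 1 is refused whole. A call with a gripper value outside its range is refused whole. OPENING is the finger opening in mm, from 0 to 87, set as the call begins (- or left out, the last holds). The fingers move at their own pace and stop on an object; FORCE is the grip in N (left out, the last holds). Time passes only in rows, so rows that repeat a pose let the fingers close. It gives the time, the measured TCP pose, the force, the opening and the grip force at its end, in the units of the state.
- get_obs(): the state, without advancing time (a new reading comes with each control period).
- camera(name): name is "side" or "top" or "wrist"; returns the picture (420x560x3 uint8, red, green, blue); there is no depth.
- get_calibration(name): a dict with "vertical_fov" (degrees; the focal length in pixels is half the picture's height over the tangent of half this angle, whatever the lens; pixels are square), "cx", "cy" (the principal point, pixels), "T" (4x4, takes a point from camera to world coordinates). Camera axes: x right, y down, z forward; pixel columns grow to the right and rows downward; lengths in m; the calibration is good to about 2 mm. The wrist camera is an equidistant fisheye: a pixel r from the principal point sees the ray r / f radians off the axis. A picture is of the moment at which its call begins: read the wrist's pose just before it. get_calibration takes no time and is no camera call; for the wrist camera it gives the pose at the moment of the call.
- hand_in(): hands the job in; it is judged then, once.
Trained networks look in the newest picture that a camera, given by its name, has taken for a name from the list of things; names that differ only in an ending like _2 or _b are one class to them, and where a whole thing is asked for, a point or a joint stands for the part that bears it (a point fixed in the world has none). Each returns a list of dicts, best first, with "conf" (0 to 1); they miss things now and then, are a little off and sometimes report something else, mostly with a low value. They report only what shows in the picture. A call takes as long as a camera call. They do not tell look-alikes from the thing itself.
- cut_out(camera, thing): "region" (420x560 bool, what is visible of it) and "bbox" ([left, top, right, bottom] in pixels, round what is visible of it).
The state is a dict: "time": time; "q": joint angles; "joint_velocities": joint speeds; "joint_torque": joint torques, N m; "position": TCP position; "tool_rot": TCP orientation; "ft_force": force on the tool from outside, world axes, zero at the start; "moment": the same for the moment, N m; "grip_width": finger opening in m; "grip_force": force on a finger pad.
Only numpy, scipy, OpenCV 4.12 (cv2) and the standard library are available. Lean on these libraries where they do the work, as an engineer would, in place of code of your own. Each camera call takes 0.05 s, during which the arm holds its last target. There are 200 camera calls.

## Working session

There is one attempt and no reset: what is moved stays moved. The work goes in short steps, Python scripts to look and compute and a shell command to move; the robot and the scene stay as the last step left them, time stands still between calls to the robot, and variables do not carry over. Pictures are saved under pics/ and viewed, at most 10 in all, crops included, and the job is handed in when it is done.

```bash
mkdir -p pics
python3 - <<'E'
from rig import *
import cv2,numpy as np
o=get_obs();print(o['time'],o['position'],o['tool_rot'],o['ft_force'])
for n in ['top','side']:
    im=camera(n);cv2.imwrite(f'pics/{n}0.png',im[:,:,::-1])
    c=get_calibration(n);print(n,c['vertical_fov'],c['cx'],c['cy'],np.round(c['T'],3).tolist())
    for t in ['black_tab','black_flap','grey_flap','socket_center']:
        for d in cut_out(n,t): print(t,round(d['conf'],2),d['bbox'],d['region'].sum())
E
```

```text
0.0 [ 0.24485928 -0.57428906  0.24356659] [ 9.79789539e-01  2.00028169e-01 -1.13097560e-05 -1.09108633e-03] [ 0.95893412 -0.38815569 -0.18766056]
top 42.4199141447653 280.1398954892535 202.9622271878366 [[0.021, -0.995, 0.095, 0.497], [-1.0, -0.019, 0.02, -0.033], [-0.018, -0.095, -0.995, 1.191], [0.0, 0.0, 0.0, 1.0]]
black_tab 0.9 [173.4, 206.4, 212.6, 280.2] 2296
black_tab 0.74 [193.9, 138.4, 221.8, 190.2] 1160
black_tab 0.66 [257.1, 196.9, 318.0, 301.5] 4780
black_flap 0.82 [256.9, 195.3, 321.2, 302.1] 4848
black_flap 0.8 [171.0, 206.4, 211.9, 277.4] 2295
black_flap 0.71 [191.0, 137.9, 219.7, 188.2] 1177
black_flap 0.69 [356.1, 170.6, 403.2, 242.6] 2390
grey_flap 0.57 [357.3, 168.3, 405.3, 245.5] 2375
socket_center 0.64 [276.3, 141.2, 291.8, 157.0] 185
side 52.40249886591658 271.6265278154166 213.16117771366845 [[0.99, -0.074, 0.119, 0.521], [-0.14, -0.451, 0.881, -0.717], [-0.011, -0.889, -0.457, 0.455], [0.0, 0.0, 0.0, 1.0]]
black_tab 0.73 [188.6, 190.2, 252.7, 204.8] 879
black_tab 0.62 [268.0, 192.1, 321.5, 205.6] 507
black_tab 0.55 [154.6, 217.5, 280.0, 258.5] 3129
black_flap 0.69 [152.9, 214.6, 279.2, 263.1] 3241
black_flap 0.6 [186.3, 188.9, 256.0, 207.3] 973
black_flap 0.59 [271.3, 196.2, 318.8, 208.6] 517
grey_flap 0.74 [231.3, 283.3, 346.7, 333.3] 3222
socket_center 0.81 [317.4, 218.7, 336.4, 253.5] 539
```

View pics/top0.png

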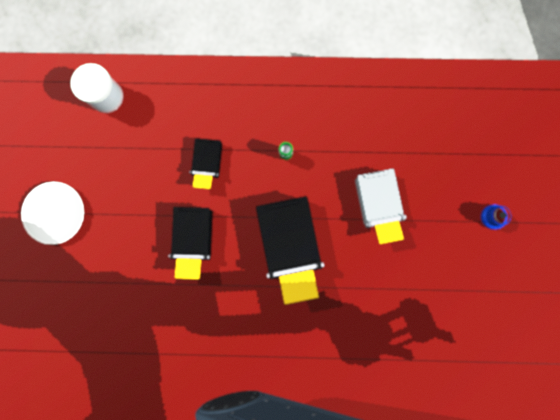

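View pics/side0.png

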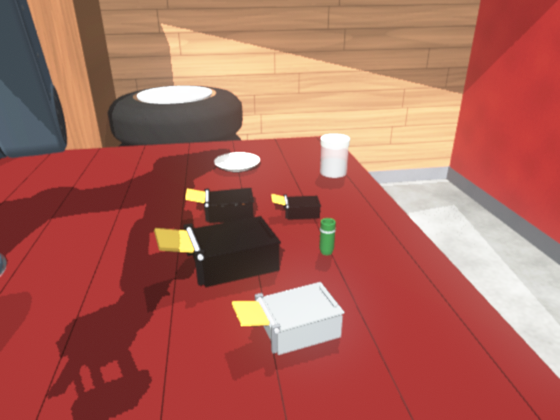

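The top view shows three black trays. The middle-sized one is at left, with its tab near (187,268) and hinge near (190,256). The grey tray is at (380,200) and the green socket at (286,150). In the side view the middle tray's tab is at about (197,196). Next I'll localize that tab.

```bash
cat > h.py <<'E'
from rig import *
import cv2,numpy as np
from scipy.spatial.transform import Rotation as R
def ray(n,u,v):
    c=get_calibration(n);f=210/np.tan(np.radians(c['vertical_fov']/2))
    d=np.array([(u-c['cx'])/f,(v-c['cy'])/f,1]);T=np.array(c['T']);return T[:3,3],T[:3,:3]@d
def atz(n,u,v,z):
    o,d=ray(n,u,v);return o+d*(z-o[2])/d[2]
def yellow(im,box):
    h=cv2.cvtColor(im,cv2.COLOR_RGB2HSV);m=cv2.inRange(h,(20,120,90),(35,255,255))
    k=np.zeros_like(m);l,t,r,b=box;k[t:b,l:r]=m[t:b,l:r];return k
E
python3 - <<'E'
from h import *
L=[]
for n,b in [('top',(165,235,225,290)),('side',(180,180,215,212))]:
    im=cv2.imread(f'pics/{n}0.png')[:,:,::-1].copy();m=yellow(im,b)
    v,u=np.nonzero(m);print(n,len(u),u.mean(),v.mean());L.append(ray(n,u.mean(),v.mean()))
    c=cv2.minAreaRect(np.c_[u,v].astype(np.float32));bp=cv2.boxPoints(c);print(bp.round(1).tolist(),'size',c[1])
    if n=='top':
        for z in(.05,.055):print([atz(n,*p,z)[:2].round(4).tolist() for p in bp])
        r=cv2.resize(im[130:300,160:330],None,fx=3.4,fy=3.4);cv2.imwrite('pics/c.png',r[:,:,::-1])
(a,d),(b,e)=L
s=np.linalg.lstsq(np.c_[d,-e],b-a,rcond=None)[0];print(a+d*s[0],b+e*s[1])
for p in [(171,207),(211,207),(211,257),(170,257)]: print(atz('top',*p,.046))
print(R.from_quat(get_obs()['tool_rot']).as_matrix().round(3))
E
```

```text
top 516 187.6124031007752 268.56201550387595
[[174.39999389648438, 278.1000061035156], [175.5, 257.70001220703125], [200.8000030517578, 259.0], [199.6999969482422, 279.3999938964844]] size (25.333358764648438, 20.3928279876709)
[[0.4423, 0.2078], [0.4849, 0.2072], [0.4832, 0.1537], [0.4408, 0.1544]]
[[0.4426, 0.2067], [0.4849, 0.2061], [0.4833, 0.1529], [0.441, 0.1536]]
side 66 194.1969696969697 195.33333333333334
[[184.3000030517578, 199.0], [186.3000030517578, 188.0], [205.89999389648438, 191.5], [203.89999389648438, 202.5]] size (19.94572639465332, 11.180341720581055)
[0.46274235 0.18086312 0.049317  ] [0.46496042 0.18098143 0.04927359]
[0.59216833 0.22191078 0.046     ]
[0.5938499 0.1364158 0.046    ]
[0.48794324 0.13287629 0.046     ]
[0.48609096 0.21973858 0.046     ]
[[ 0.92   0.392 -0.   ]
 [ 0.392 -0.92   0.   ]
 [ 0.    -0.    -1.   ]]
```

The press point is near (0.456, 0.180), on the robot's side of the hinge at x≈0.487. I'll travel at height with the fingers closing, bowing out around the base.

```bash
python3 -m inch '[0.35,-0.33,0,0,0,0, 0.7,-0.66,0,0,0,0, 1,-0.95,0,0,0,0]' 0
python3 -m inch '[0.35,-0.33,0,0,0,0, 0.7,-0.66,0,0,0,0, 1,-0.95,0,0,0,0]'
python3 -m inch '[0.35,-0.33,0,0,0,0, 0.7,-0.66,0,0,0,0, 1,-0.95,0,0,0,0]'
```

```text
time: 0.75
position: [0.289, -0.472, 0.2443]
tool_rot: [0.98, 0.199, 0.0, -0.001]
ft_force: [0.3, -0.1, 0.1]
grip_width: 0.0741
grip_force: 0.0
time: 1.0
position: [0.3331, -0.3701, 0.2447]
tool_rot: [0.98, 0.2, 0.0, -0.0]
ft_force: [1.4, -1.4, 0.0]
grip_width: 0.055
grip_force: 0.0
time: 1.25
position: [0.3769, -0.2689, 0.2448]
tool_rot: [0.98, 0.2, 0.0, -0.0]
ft_force: [-0.6, -0.4, -0.0]
grip_width: 0.0348
grip_force: 0.0
```

```bash
python3 -m inch '[0.35,-0.33,0,0,0,0, 0.7,-0.66,0,0,0,0, 1,-0.95,0,0,0,0]' >/dev/null
python3 -m inch '[0.35,-0.33,0,0,0,0, 0.7,-0.66,0,0,0,0, 1,-0.95,0,0,0,0]' >/dev/null
python3 -m inch '[0.35,-0.33,0,0,0,0, 0.7,-0.66,0,0,0,0, 1,-0.95,0,0,0,0]'
python3 -m inch '[0,-0.5,0,0,0,0.06, 0,-0.95,0,0,0,0.12, 0,-0.95,0,0,0,0.19, 0,-0.95,0,0,0,0.256, 0,-0.95,0,0,0,0.256]'
```

```text
time: 2.0
position: [0.5087, 0.035, 0.2449]
tool_rot: [0.98, 0.2, 0.001, 0.0]
ft_force: [0.9, 0.3, -0.2]
grip_width: 0.0003
grip_force: 0.0
time: 2.42
position: [0.4779, 0.1036, 0.2448]
tool_rot: [1.0, 0.001, 0.0, 0.0]
ft_force: [-0.4, -0.8, 0.3]
grip_width: 0.0006
grip_force: 0.0
```

Run:
```python
from h import *
im=camera('wrist');cv2.imwrite('pics/w1.png',im[:,:,::-1])
print(R.from_quat(get_obs()['tool_rot']).as_matrix().round(3), get_obs()['ft_force'])
print(get_calibration('wrist'))
```

```text
[[ 1.     0.004  0.001]
 [ 0.004 -1.    -0.   ]
 [ 0.001  0.    -1.   ]] [ 0.79484663 -0.32201663  0.26640268]
{'vertical_fov': 65.70646984690485, 'cx': 279.23584035556246, 'cy': 212.66828439907954, 'T': array([[ 4.15185841e-03, -9.65769862e-01, -2.59367182e-01,
         5.47992113e-01],
       [-9.99990903e-01, -4.26328317e-03, -1.32901312e-04,
         1.03687143e-01],
       [-9.77403659e-04,  2.59365374e-01, -9.65778778e-01,
         3.85233831e-01],
       [ 0.00000000e+00,  0.00000000e+00,  0.00000000e+00,
         1.00000000e+00]])}
```

View pics/w1.png

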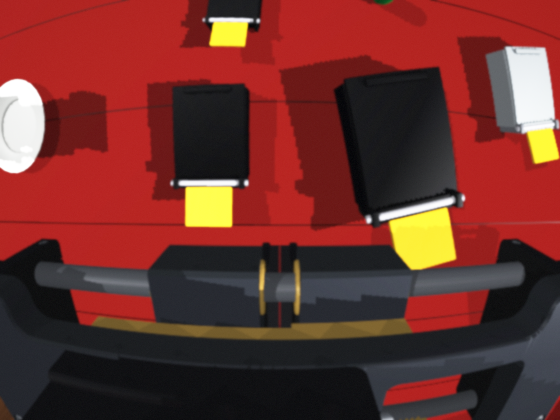

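The wrist view shows the middle tray with its tab spanning (186..232, 187..227) and hinge row at about 183. The fingers are closed at (280,285). I'll refine the target from this view.

Run:
```python
from h import *
c=get_calibration('wrist');f=210/np.tan(np.radians(c['vertical_fov']/2));T=c['T']
m=yellow(cv2.imread('pics/w1.png')[:,:,::-1].copy(),(170,170,245,240))
v,u=np.nonzero(m);r=cv2.minAreaRect(np.c_[u,v].astype(np.float32));print(r)
def w(u,v,z):
    a=np.array([u-c['cx'],v-c['cy']]);n=np.linalg.norm(a);t=n/f
    d=T[:3,:3]@np.r_[a/n*np.sin(t),np.cos(t)];o=T[:3,3];return o+d*(z-o[2])/d[2]
print('c',w(u.mean(),v.mean(),.053)); [print(w(*p,.053).round(4)) for p in cv2.boxPoints(r)]
print('hinge',w(174,183,.05),w(246,183,.05))
```

```text
((208.0, 206.0), (40.0, 46.0), 90.0)
c [0.46537003 0.17985361 0.053     ]
[0.4878 0.2043 0.053 ]
[0.4874 0.1542 0.053 ]
[0.4437 0.1556 0.053 ]
[0.4431 0.2074 0.053 ]
hinge [0.49070839 0.21767883 0.05      ] [0.49001467 0.13861872 0.05      ]
```

```bash
python3 -m inch '[-0.13,-0.48,0.2,0,0,0, -0.26,-0.955,0.6,0,0,0, -0.26,-0.955,0.9,0,0,0, -0.26,-0.955,0.9,0,0,0]'
python3 -m inch '[0,0,0.4,0,0,0, 0,0,0.7,0,0,0, 0,0,0.9,0,0,0, 0,0,0.9,0,0,0]'
python3 - <<'E'
from h import *
im=camera('side');cv2.imwrite('pics/s2.png',cv2.resize(im[130:290,120:320],None,fx=4,fy=3.75)[:,:,::-1]);print(get_obs()['ft_force'])
E
```

```text
time: 2.8
position: [0.4532, 0.1796, 0.1685]
tool_rot: [1.0, 0.003, -0.005, 0.001]
ft_force: [-0.9, 0.7, -0.4]
grip_width: 0.0006
grip_force: 0.0
time: 3.13
position: [0.4566, 0.1776, 0.0989]
tool_rot: [1.0, 0.0, -0.002, 0.0]
ft_force: [0.2, 0.2, -0.1]
grip_width: 0.0003
grip_force: 0.0
[-0.41338111 -0.53997395 -1.2005276 ]
```

View pics/s2.png

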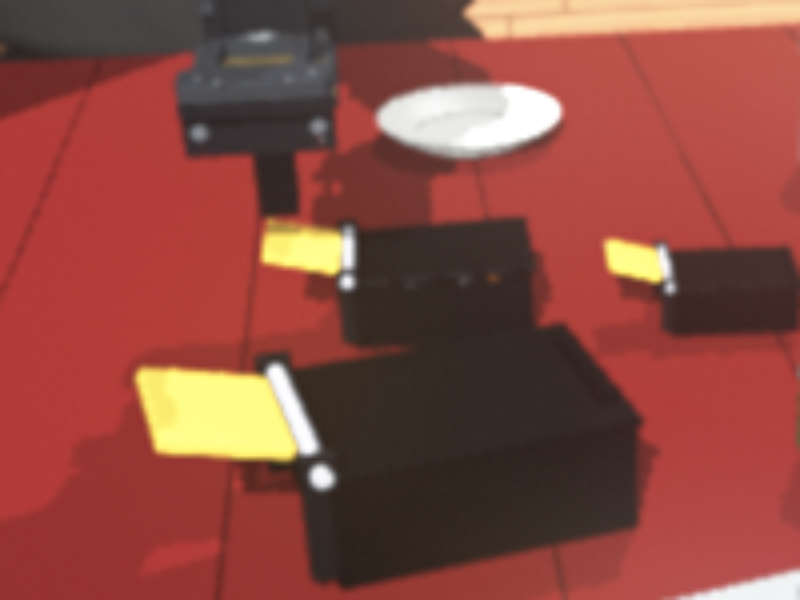

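The fingertip (crop 278,215) stands just above the outer part of the middle tray's tab (265..345, 220..275). Now I'll press gradually.

```bash
python3 -m inch '[0,0,0.06,0,0,0, 0,0,0.12,0,0,0, 0,0,0.18,0,0,0, 0,0,0.24,0,0,0, 0,0,0.24,0,0,0]'
python3 -m inch '[0,0,0.04,0,0,0, 0,0,0.08,0,0,0, 0,0,0.12,0,0,0, 0,0,0.16,0,0,0, 0,0,0.16,0,0,0]'
```

```text
time: 3.6
position: [0.4576, 0.179, 0.0812]
tool_rot: [1.0, 0.0, 0.0, -0.0]
ft_force: [0.0, 0.9, 1.1]
grip_width: 0.0005
grip_force: 0.3
time: 4.02
position: [0.4561, 0.179, 0.068]
tool_rot: [1.0, 0.0, -0.001, 0.0]
ft_force: [-2.3, -0.2, 2.1]
grip_width: 0.0005
grip_force: 1.0
```

```bash
python3 -m inch '[0,0,0.02,0,0,0, 0,0,0.04,0,0,0, 0,0,0.04,0,0,0]'
python3 -m inch '[0,0,0.02,0,0,0, 0,0,0.03,0,0,0, 0,0,0.03,0,0,0]'
```

```text
time: 4.27
position: [0.4564, 0.179, 0.0651]
tool_rot: [1.0, 0.0, -0.001, 0.0]
ft_force: [-2.2, 1.0, 3.8]
grip_width: 0.0005
grip_force: 1.9
time: 4.52
position: [0.4565, 0.179, 0.0644]
tool_rot: [1.0, 0.0, -0.0, 0.0]
ft_force: [-5.9, -0.2, 18.6]
grip_width: 0.0009
grip_force: 9.6
```

The force jumped at tip z≈42 mm, which is the hard stop. One small nudge more, then retreat straight up and look.

```bash
python3 -m inch '[0,0,0.012,0,0,0, 0,0,0.012,0,0,0, 0,0,0.012,0,0,0]'
python3 -m inch '[0,0,-0.1,0,0,0, 0,0,-0.25,0,0,0, 0,0,-0.6,0,0,0, 0,0,-1,0,0,0]'
python3 -m inch '[-0.2,0.4,-0.5,0,0,0, -0.4,0.8,-1,0,0,0, -0.4,0.8,-1,0,0,0, -0.4,0.8,-1,0,0,0, -0.4,0.8,-1,0,0,0]'
python3 - <<'E'
from h import *
a=camera('side')[150:350,140:360];b=camera('wrist');cv2.imwrite('pics/s3.png',cv2.resize(a,None,fx=3,fy=3)[:,:,::-1]);cv2.imwrite('pics/w3.png',b[:,:,::-1]);print(get_obs()['ft_force'])
E
```

```text
time: 4.77
position: [0.4565, 0.179, 0.0642]
tool_rot: [1.0, 0.001, -0.0, 0.0]
ft_force: [-7.1, -0.4, 25.4]
grip_width: 0.0005
grip_force: 13.1
time: 5.1
position: [0.4572, 0.1788, 0.1416]
tool_rot: [1.0, 0.0, -0.001, 0.0]
ft_force: [0.0, 0.4, -0.2]
grip_width: 0.0004
grip_force: 0.0
time: 5.52
position: [0.4267, 0.1145, 0.223]
tool_rot: [1.0, -0.001, 0.002, -0.0]
ft_force: [-0.2, -0.4, 0.1]
grip_width: 0.0005
grip_force: 0.0
[-0.25662828 -0.0886687   0.84276084]
```

View pics/s3.png

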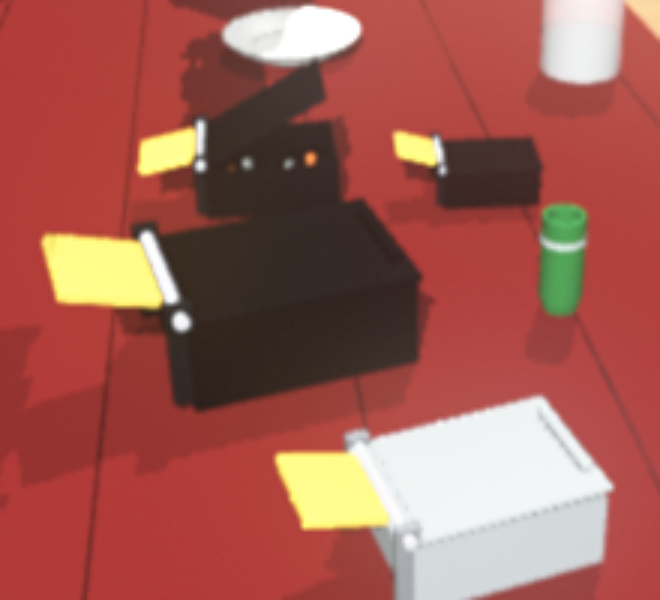

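View pics/w3.png

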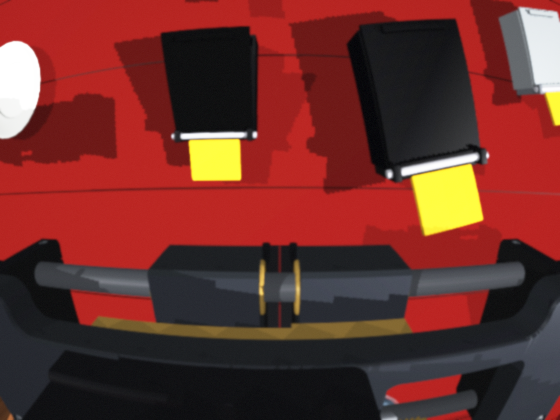

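The side crop shows the middle tray's flap tipped up (its free edge near 320,80) with the clips visible. The grey flap is shut, the socket is upright at (563,260), and the arm is clear.

```bash
python3 -c "
from rig import *;print(hand_in())"
```

```text
the job is handed in; nothing more can be done
None
```

I pressed the black tray's tab to its hard stop; the flap stayed up after the arm backed off, the grey flap is still shut, the green socket is still standing, and the job is handed in.

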